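# Take the play out of a homogeniser jar's blade unit

## Robot

A 6-joint arm with a two-finger parallel gripper is mounted at the origin on the work surface. World frame = base frame: x ahead of the robot, y to its left, z up, the work surface at z = 0. Lengths are in m, angles in rad, forces in N, time in s.
With the tool pointing down it reaches from about 0.35 to 0.85 m from the base axis. Payload 8.1 kg.
Tool frame: the origin (TCP) lies midway between the tips of the shut fingers; the grasp point (between the pads) lies bot.grip_point_offset behind it (bot.grip_point_offset is the distance from the TCP to the grasp point, in m); z points along the fingers, y is the line along which they close (so a half turn about z gives the same grasp; the last joint's range is limited). The gripper opens to 85 mm and grips with 20 to 120 N. Pads are 22 mm wide; open, the fingers measure 114 mm over their backs; the gripper's body (76 mm by 85 mm) begins 54 mm behind the grasp point. The pads swing forward as they close: fully open they stand 13 mm farther back than shut.
Start: joints at [-1.265, 0.13, 1.488, -0, 1.523, -0.085], TCP at [0.229, -0.555, 0.231] pointing down, gripper open.
Joint ranges: [-2.96, 2.96], [-0.89, 2.26], [0.02, 2.5], [-1.34, 4.48], [0, 2.73], [-2.66, 2.66]. Speed limits (rad/s): [2.39, 2.39, 2.79, 3.14, 3.14, 3.14].

## Interface

Orientations are given as a unit quaternion [x, y, z, w].
In Python, from cell import bot gives the robot as it stands.
- The arm moves only by the tool arm_command, never from a script. Its argument "rows" is a list of rows, each an object with "delta_pos": the shift along the world's x, y, z in units of 40 mm (1.0 is 40 mm), a list of three; "dr": the turn, a rotation vector about the world's x, y, z in units of 6 degrees (1.0 is 6 degrees), a list of three; "jaw": the opening, from 0 (shut) to 1 (fully open). In form: [{"delta_pos": [tx, ty, tz], "dr": [ax, ay, az], "jaw": jaw}, ...]. A call has 1 to 5 rows; each row shifts and turns the commanded pose from where the row before left it; what a row does not reach is not made up. A row lasts 1/8 s, in which the tool goes at most 62.5 mm and 10.7 degrees, less where a joint would pass 70% of its speed; a pose out of reach is approached as far as the arm can. A call is refused whole if a number of a shift passes 1 or a number of a turn 1, either way. A call with a gripper value outside its range is refused whole. The fingers move at their own pace and stop on an object; the grip force is fixed at half the most. Time passes only in rows, so rows that do not move let the fingers close. It gives the time, the measured TCP pose, the force, the opening and the grip force at its end, in the units of the state.
- bot.sense(): the state, without advancing time (a new reading comes with each control period).
- bot.grab_frame(name): name is "side" or "top"; returns a dict with "pixels" (480x640x3 uint8, red, green, blue), "range_z" (480x640 float32, m along the optical axis (not along the pixel's ray), 0 where there is no reading), "fovy" (degrees; the focal length in pixels is half the picture's height over the tangent of half this angle, whatever the lens; pixels are square), "cx", "cy" (the principal point, pixels), "k1" (the pictures are not rectified: a ray, as slopes to the right and down, at radius r is drawn at 1 + k1 r^2 times it, then the intrinsics apply), "R" (3x3) and "t" (3): a world point X has camera coordinates R X + t. Camera axes: x right, y down, z forward; pixel columns grow to the right and rows downward; lengths in m; the calibration is good to about 2 mm. A picture is of the moment at which its call begins.
- bot.sign_off(): hands the job in; it is judged then, once.
Trained networks look in a picture, given as the dict that the camera call returned (one of the last four; its "shot" number tells which), for a name from the list of things; names that differ only in an ending like _2 or _b are one class to them, and where a whole thing is asked for, a point or a joint stands for the part that bears it (a point fixed in the world has none). Each returns a list of dicts, best first, with "conf" (0 to 1); they miss things now and then, are a little off and sometimes report something else, mostly with a low value. They report only what shows in the picture. A call takes as long as a camera call. They do not tell look-alikes from the thing itself.
- bot.recognise(picture, name): "extent" ([left, top, right, bottom] in pixels, round what is visible of it).
- bot.pinpoint(picture, name): "point" ([column, row] in pixels: a listed point, or the origin of a listed thing).
The state is a dict: "time": time; "joint_positions": joint angles; "joint_vel": joint speeds; "joint_efforts": joint torques, N m; "tcp_pos": TCP position; "tcp_rot": TCP orientation; "wrist_force": force on the tool from outside, world axes, zero at the start; "torque": the same for the moment, N m; "width": finger opening in m; "grasp_force": force on a finger pad.
Only numpy, scipy, OpenCV 4.12 (cv2) and the standard library are available. Lean on these libraries where they do the work, as an engineer would, in place of code of your own. Each camera call takes 0.05 s, during which the arm holds its last target. There are 200 camera calls.

## Task

The blade unit of this upturned sample jar is loose. Rock its white drive coupling gently to its stop towards the jar's handle and then to its stop away from the handle to feel how much play there is, then turn the orange clamp ring clockwise until the play is just gone: snug, but not wrenched tight. Then check your work: push the coupling firmly towards the handle and then away from it, and leave everything else on the bench alone.

Things in the scene. Friction and masses are not known exactly. Their poses are not given: they have to be found in the camera images.
- jar: steel homogeniser jar, upside down, fixed in a round grey service stand (200 mm across, does not move). Origin: on the table under the jar's axis; z up along that axis; its y axis points to the jar's black side handle (115 mm from the axis to the outside of the handle, which reaches up to 140 mm). The jar's upturned bottom, a black disc 118 mm across, is 155 mm above the table
- unit: the blade unit mounted in the jar's bottom: a steel stem 20 mm in diameter with a white drive coupling on top; origin on the jar's axis, 158 mm above the table, which is the pivot it rocks about. Its only motion is rocking about the jar's x axis (line of its two locating lugs), so the coupling tips towards the handle or away from it; it cannot turn. It stays where it is left
- coupling (a point): centre of the white drive coupling, a disc 34 mm in diameter and 14 mm high (190 to 204 mm above the table; the low teeth on top reach 207 mm). Below it, down to the ring's top, is 14 mm of the thinner stem. A finger pushing from the side bears on the coupling's rim, 32 to 40 mm above the pivot
- rock (a joint): tilt of the blade unit in rad: 0 upright, positive towards the handle. The free play is about 0.05 to 0.2 rad (2 to 7 mm at the coupling) each way, equal both ways, its size not known beforehand. At the stop it meets rubber and gives about 0.18 mm more per N of push (not play); with the ring snug, about 0.2 mm per N. A firm push is 3 to 8 N; over 15 N hurts the seal
- ring: orange hexagonal clamp ring around the stem, 54 mm across flats (62 mm over the corners), 20 mm high, from 156 to 176 mm above the table, a white index mark on top. Origin on the jar's axis, 155 mm above the table; its x axis (to the mark) and each 60 degrees on are square to a pair of flats. It turns on the jar's axis without rising; worn ramps inside press a washer on the blade unit
- ring_mid (a point): centre of the clamp ring, at half its height, 166 mm above the table
- ring_turn (a joint): angle of the clamp ring in rad, growing as it is turned clockwise seen from above (tightening); 0 at the start, end of travel 2.3; friction about 0.1 N m. Each rad takes away about 5.8 mm (0.15 rad) of the coupling's free rocking each way. It is snug 0.05 to 0.35 rad past the angle where the free play is gone (0.2 is best; 0.5 to 1.5 rad in all); tighter crushes the seal
- cup_a: bystander: closed white sample cup, 66 mm across, 88 mm high; origin under its centre
- cup_b: bystander: closed white sample cup, 66 mm across, 88 mm high; origin under its centre
- cup_c: bystander: closed white sample cup, 66 mm across, 88 mm high; origin under its centre
- cup_d: bystander: closed white sample cup, 66 mm across, 88 mm high; origin under its centre
- tape: bystander: roll of brown tape lying flat, 96 mm across, 45 mm high; origin under its centre
- knife: bystander: kitchen knife with black handle, 250 mm long, lying on the white cutting board; origin near its middle
- spare_blades: bystander: spare steel blade unit, 48 mm across, 30 mm high, on the cutting board; origin under its centre
- spare_seal: bystander: spare black rubber seal ring, 64 mm across, 5 mm thick, lying on the table by the jar's stand; origin under its centre
Not all that is in view belongs to the job. Leave any green look-alike of the jar alone.

How it is judged:
By the outcome, as a careful person would: the job done as asked, in the order asked, and still so for the second after the job is handed in, with the robot touching nothing.
It also fails if it takes over 72 s, if anything falls off the work surface, if the arm or the gripper's body presses on something with over 40 N, if the wrist force passes 120 N, or if a joint passes its speed limit or range.

## Working session

There is one attempt and no reset: what is moved stays moved. The work goes in short steps, Python scripts to look and compute and a tool call to move; the robot and the scene stay as the last step left them, time stands still between calls to the robot, and variables do not carry over. Pictures are saved under pics/ and viewed, at most 10 in all, crops included, and the job is handed in when it is done.

Besides the shell and the picture viewer there is one more tool, called after "Request:" as name(argument=value, ...) on one line, values as JSON. arm_command: Moves the arm, as the interface text tells. Its arguments: {"type":"object","properties":{"rows":{"type":"array","items":{"type":"object","properties":{"delta_pos":{"type":"array","items":{"type":"number"}},"dr":{"type":"array","items":{"type":"number"}},"jaw":{"type":"number"}}}}},"required":["rows"]}

```bash
mkdir -p pics
cat > h.py <<'E'
import numpy as np, cv2
from cell import bot
def ray(p,uv):
    f=240/np.tan(np.radians(p["fovy"])/2)
    d=np.array([(uv[0]-p["cx"])/f,(uv[1]-p["cy"])/f]); s=d.copy()
    for _ in range(20): s=d/(1+p["k1"]*(s@s))
    return np.array([s[0],s[1],1.0])
def at_z(p,uv,z):
    R=np.array(p["R"]);t=np.array(p["t"]);c=-R.T@t;d=R.T@ray(p,uv)
    return c+d*(z-c[2])/d[2]
def dep(p,uv):
    R=np.array(p["R"]);t=np.array(p["t"]);z=p["range_z"][int(round(uv[1])),int(round(uv[0]))]
    return R.T@(ray(p,uv)*z-t)
def cloud(p):
    R=np.array(p["R"]);t=np.array(p["t"]);f=240/np.tan(np.radians(p["fovy"])/2)
    v,u=np.mgrid[0:480,0:640]; d=np.stack([(u-p["cx"])/f,(v-p["cy"])/f],-1); s=d.copy()
    for _ in range(20): s=d/(1+p["k1"]*(s**2).sum(-1,keepdims=True))
    P=np.concatenate([s,np.ones((480,640,1))],-1)*p["range_z"][...,None]
    return (P-t)@R
def save(p,n): cv2.imwrite("pics/"+n,p["pixels"][...,::-1])
E
python3 - <<'E'
from h import *
for n in("side","top"):
    p=bot.grab_frame(n); save(p,n+"0.png"); print(n,p["fovy"],p["k1"],(-np.array(p["R"]).T@np.array(p["t"])).round(3))
    for k,z in (("jar",0),("coupling",.197),("ring_mid",.166),("ring",.155),("unit",.158),("cup_a",0),("tape",0),("spare_seal",0)):
        for r in bot.pinpoint(p,k)[:4]: print(k,round(r["conf"],2),np.round(r["point"]),at_z(p,r["point"],z).round(4))
print(bot.sense(), bot.grip_point_offset)
E
```

```text
side 50.31415621726493 -0.12825787973494462 [ 0.381 -0.85   1.032]
jar 0.77 [312. 247.] [0.4982 0.0408 0.    ]
jar 0.74 [240. 338.] [ 0.2905 -0.21    0.    ]
coupling 0.75 [228. 286.] [ 0.2892 -0.2048  0.197 ]
coupling 0.51 [311. 198.] [0.496  0.0245 0.197 ]
coupling 0.22 [312. 207.] [ 0.4939 -0.0058  0.197 ]
ring_mid 0.75 [232. 298.] [ 0.2947 -0.2123  0.166 ]
ring_mid 0.66 [308. 206.] [0.4883 0.0293 0.166 ]
ring_mid 0.49 [257. 164.] [0.3775 0.2087 0.166 ]
ring 0.85 [230. 299.] [ 0.2891 -0.2074  0.155 ]
ring 0.75 [312. 208.] [0.4976 0.0317 0.155 ]
unit 0.73 [256. 163.] [0.3772 0.2257 0.158 ]
unit 0.64 [310. 211.] [0.4917 0.0216 0.158 ]
cup_a 0.82 [303. 147.] [0.5316 0.4735 0.    ]
cup_a 0.75 [329. 146.] [0.6174 0.4656 0.    ]
cup_a 0.65 [327. 166.] [0.5948 0.3676 0.    ]
cup_a 0.64 [293. 171.] [0.486  0.3595 0.    ]
tape 0.96 [256. 167.] [0.3721 0.3982 0.    ]
spare_seal 0.7 [333. 293.] [ 0.5255 -0.1172  0.    ]
spare_seal 0.31 [342. 383.] [ 0.503  -0.3582  0.    ]
top 56.29389359584504 0.031056408019285265 [ 0.277 -0.021  1.214]
jar 0.95 [299. 252.] [0.4968 0.0364 0.    ]
jar 0.88 [
[... 713 characters left out ...]
.9, 'joint_positions': array([-1.26540432e+00,  1.30380699e-01,  1.48818740e+00,  4.22225503e-06,
        1.52302129e+00, -8.54053722e-02]), 'joint_vel': array([ 0.00027306,  0.00013982,  0.00067544,  0.00014429,  0.00150989,
       -0.00042508]), 'joint_efforts': array([-1.08941069e-03, -5.69305944e+01, -5.00870419e+01, -3.74828778e-04,
        9.63469756e-04, -4.68516976e-05]), 'tcp_pos': array([ 0.22857584, -0.55475947,  0.23131069]), 'tcp_rot': array([9.80970358e-01, 1.94157555e-01, 2.27560012e-06, 1.39498138e-06]), 'wrist_force': array([ 0.32768039, -0.2999506 ,  0.25876782]), 'torque': array([0.02391795, 0.04346822, 0.01166168]), 'grasp_force': 0.0, 'width': 0.08525984395917272} 0.0187
```

View pics/side0.png

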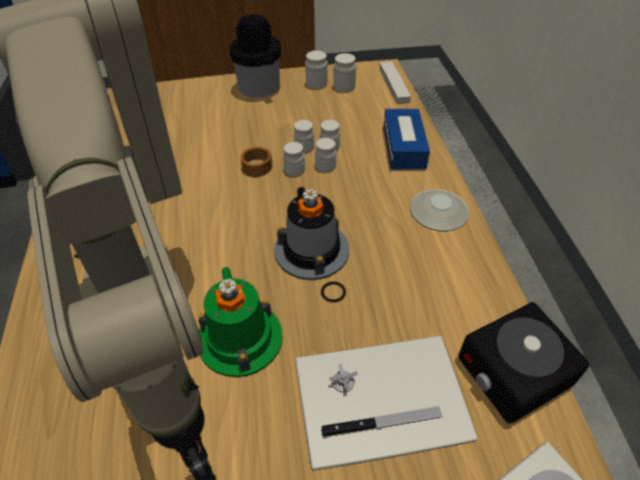

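View pics/top0.png

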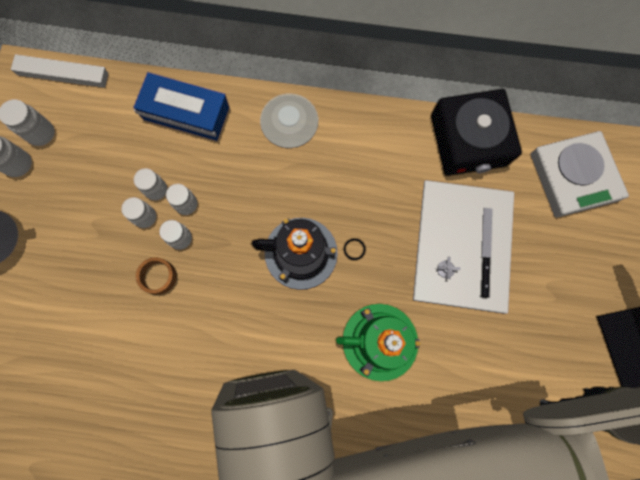

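The side picture shows the real jar at about (312,225), with the green look-alike at (235,320). In the top picture the real jar is at (300,245), its handle is to the left at (262,244), which is roughly +y, and the cups are at (160,210). Next I'll measure it finely.

Run:
```python
from h import *
ims=[]
for n in("top","side"):
    p=bot.grab_frame(n); C=cloud(p); I=p["pixels"].astype(int)
    near=np.hypot(C[...,0]-.497,C[...,1]-.035)<.14
    hsv=cv2.cvtColor(p["pixels"],cv2.COLOR_RGB2HSV)
    org=near&(hsv[...,1]>150)&(hsv[...,0]<18)&(C[...,2]>.13)&(C[...,2]<.19)
    print(n,"orange",org.sum(),C[org].mean(0).round(4),C[org].min(0).round(4),C[org].max(0).round(4))
    top=near&(C[...,2]>.168)&org; print("orange top z",np.median(C[top],0))
    cp=near&(C[...,2]>.185); print("coup",cp.sum(),C[cp].min(0).round(4),C[cp].max(0).round(4),C[cp].mean(0).round(4))
    st=near&(C[...,2]>.148)&(C[...,2]<.16)&~org; q=C[st]; print("disc",len(q),q.min(0).round(4),q.max(0).round(4))
    hd=near&(C[...,2]>.08)&(C[...,2]<.15)&(np.hypot(C[...,0]-.497,C[...,1]-.035)>.075); q=C[hd]
    if len(q): print("handle",len(q),q.mean(0).round(4),q.min(0).round(4),q.max(0).round(4))
    fl=near&(C[...,2]<.05)&(C[...,2]>.008); q=C[fl]; print("stand",q.min(0).round(3),q.max(0).round(3))
    v,u=np.where(near); c=(int(u.mean()),int(v.mean())); s=48
    a=p["pixels"][c[1]-s:c[1]+s,c[0]-s:c[0]+s]; print("crop origin",c[0]-s,c[1]-s)
    ims.append(cv2.resize(a,None,fx=4.1,fy=4.1,interpolation=cv2.INTER_CUBIC))
cv2.imwrite("pics/z1.png",np.hstack(ims)[...,::-1])
```

```text
top orange 286 [0.4878 0.03   0.1699] [ 0.4638 -0.0006  0.1501] [0.5276 0.063  0.1795]
orange top z [0.4824133  0.03153609 0.17499493]
coup 179 [0.4764 0.0167 0.1916] [0.5119 0.049  0.2102] [0.4926 0.0323 0.2038]
disc 1282 [ 0.4354 -0.0261  0.1481] [0.5522 0.091  0.1598]
handle 149 [0.4817 0.131  0.129 ] [0.4734 0.108  0.0815] [0.4937 0.1527 0.1413]
stand [ 0.395 -0.096  0.008] [0.593 0.13  0.05 ]
crop origin 251 205
side orange 360 [0.4925 0.0196 0.1671] [ 0.4624 -0.0019  0.1503] [0.5417 0.0751 0.1798]
orange top z [0.48956994 0.01608053 0.17433057]
coup 168 [0.4754 0.012  0.1893] [0.5089 0.0498 0.2092] [0.4925 0.0269 0.202 ]
disc 781 [ 0.4347 -0.0297  0.1481] [0.5518 0.0864 0.1589]
handle 53 [0.4808 0.1264 0.1312] [0.4737 0.1101 0.1009] [0.4922 0.1484 0.1394]
stand [ 0.394 -0.096  0.008] [0.592 0.086 0.05 ]
crop origin 263 197
```

View pics/z1.png

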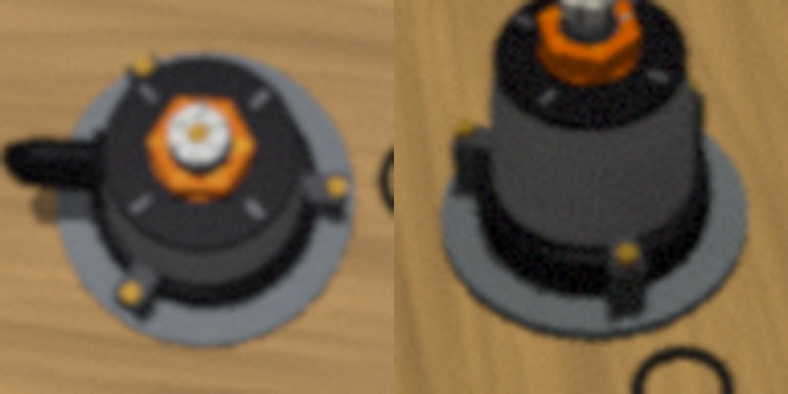

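The jar axis is at about (0.4935, 0.031) and the handle points at about 97° in world. In the crop, the hexagon has corners near (235,98), (257,150) and (148,145). I'll fit the ring's orientation now.

```bash
cat >> h.py <<'E'
def proj(p,X):
    c=np.asarray(X)@np.array(p["R"]).T+np.array(p["t"]); s=c[...,:2]/c[...,2:]
    f=240/np.tan(np.radians(p["fovy"])/2)
    s=s*(1+p["k1"]*(s**2).sum(-1,keepdims=True))
    return s*f+[p["cx"],p["cy"]]
def omask(p):
    hsv=cv2.cvtColor(p["pixels"],cv2.COLOR_RGB2HSV); C=cloud(p)
    return ((hsv[...,1]>130)&(hsv[...,0]<20)&(np.hypot(C[...,0]-.494,C[...,1]-.031)<.05)&(C[...,2]>.145)).astype(np.uint8)
E
python3 - <<'E'
from h import *
from scipy.optimize import minimize
for n in("top","side"):
    p=bot.grab_frame(n); m=omask(p); S=8
    v,u=np.where(m); u0,v0=u.min()-8,v.min()-8; w,h=u.max()+9-u0,v.max()+9-v0
    hsv=cv2.cvtColor(p["pixels"],cv2.COLOR_RGB2HSV)
    obs=cv2.convexHull(np.argwhere(m)[:,::-1].astype(np.float32))
    def cost(x):
        cx,cy,a=x; k=a+np.pi/6+np.arange(6)*np.pi/3
        P=np.array([[cx+.03118*np.cos(t),cy+.03118*np.sin(t),z] for z in(.156,.176) for t in k])
        hull=cv2.convexHull(((proj(p,P)-[u0,v0]+.5)*S).astype(np.float32)).astype(int)
        img=np.zeros((h*S,w*S),np.uint8); cv2.fillConvexPoly(img,hull,1)
        f=cv2.resize(img.astype(np.float32),(w,h),interpolation=cv2.INTER_AREA)
        o=m[v0:v0+h,u0:u0+w].astype(float)
        # interior holes (stem/coupling occlusion): use hull of obs
        ho=np.zeros((h,w),np.uint8); cv2.fillConvexPoly(ho,(obs[:,0]-[u0,v0]).round().astype(int),1)
        return np.abs(f-ho).sum()
    best=min(((cost([cx,cy,np.radians(a)]),cx,cy,a) for a in range(-30,30,3) for cx in np.arange(.487,.501,.002) for cy in np.arange(.023,.040,.002)))
    print(n,best)
    res=sorted((min(cost([best[1]+dx,best[2]+dy,np.radians(a)]) for dx in(-.001,0,.001) for dy in(-.001,0,.001)),a) for a in range(-30,30,2)); print(res[:6],res[-1])
    # white pixels on ring top, excluding coupling
    C=cloud(p); r=np.hypot(C[...,0]-.4935,C[...,1]-.031)
    wm=(hsv[...,1]<110)&(hsv[...,2]>110)&(r>.0185)&(r<.031)&(C[...,2]>.168)&(C[...,2]<.183)
    q=C[wm]; print("mark",len(q),[(round(float(np.degrees(np.arctan2(b-.031,a-.4935)))),round(float(np.hypot(b-.031,a-.4935)),3)) for a,b,_ in q])
E
```

```text
top (np.float32(92.859375), np.float64(0.495), np.float64(0.031000000000000007), 3)
[(np.float32(94.25), 12), (np.float32(95.1875), 4), (np.float32(95.328125), 2), (np.float32(95.34375), 8), (np.float32(95.34375), 14), (np.float32(95.46875), 10)] (np.float32(103.328125), -24)
mark 7 [(22, 0.025), (6, 0.025), (0, 0.025), (34, 0.024), (-21, 0.022), (-30, 0.021), (-41, 0.02)]
side (np.float32(82.625), np.float64(0.493), np.float64(0.027000000000000003), 24)
[(np.float32(80.296875), -28), (np.float32(80.515625), -30), (np.float32(80.75), 28), (np.float32(80.90625), 26), (np.float32(81.296875), 24), (np.float32(82.5), -26)] (np.float32(100.140625), -6)
mark 0 []
```

Request:
arm_command(rows=[{"delta_pos": [0.3, 1, 0.4], "dr": [0, 0, -1], "jaw": 0.7}, {"delta_pos": [0.4, 1, 0.6], "dr": [0, 0, -1], "jaw": 0.7}, {"delta_pos": [0.5, 1, 0.2], "dr": [0, 0, -0.5], "jaw": 0.7}, {"delta_pos": [0.5, 1, 0], "dr": [0, 0, 0], "jaw": 0.7}, {"delta_pos": [0.5, 1, 0], "dr": [0, 0, 0], "jaw": 0.7}])

```text
time: 1.72
tcp_pos: [0.3171, -0.3536, 0.2797]
tcp_rot: [0.998, 0.064, 0.0, 0.0]
wrist_force: [0.5, 1.0, 0.7]
width: 0.0598
grasp_force: 0.0
```

Run:
```python
from h import *
ims=[]
for n,X in(("top",(.494,.031,.17)),("side",(.494,.031,.17))):
    p=bot.grab_frame(n); c=proj(p,np.array(X)).round().astype(int); s=20
    a=cv2.resize(p["pixels"][c[1]-s:c[1]+s,c[0]-s:c[0]+s],(400,400),interpolation=cv2.INTER_CUBIC); print(n,c-s)
    # tick marks: angle about centre at z .176, every 30deg
    for d in range(0,360,30):
        q=proj(p,np.array([.494+.045*np.cos(np.radians(d)),.031+.045*np.sin(np.radians(d)),.176])); q=((q-(c-s)+.5)*10).astype(int)
        cv2.putText(a,str(d),tuple(int(i) for i in q),0,.4,(255,255,0),1)
    ims.append(a)
cv2.imwrite("pics/z2.png",np.hstack(ims)[...,::-1])
```

```text
top [280 220]
side [290 184]
```

View pics/z2.png

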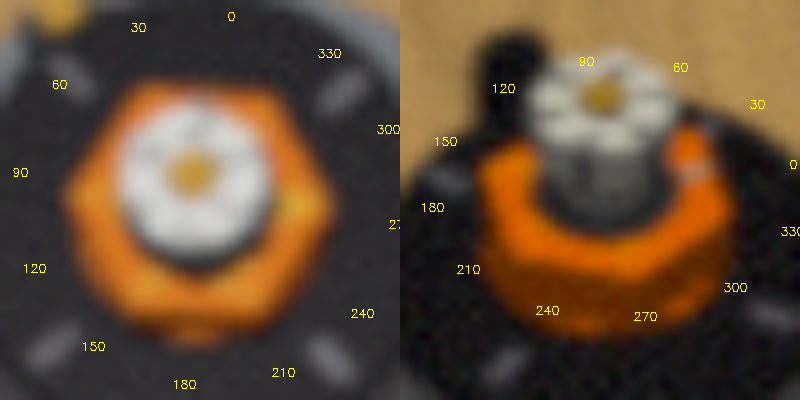

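The zoom shows two edges of the hexagon nearly level in the top view. That puts the flats square to about 6°, 66° and 126° in world. The white mark is at (695,170) in the right half, also about 6°. I'll move over the jar.

Request:
arm_command(rows=[{"delta_pos": [0.44, 1, 0], "dr": [0, 0, 0], "jaw": 0.7}, {"delta_pos": [0.44, 1, 0], "dr": [0, 0, 0], "jaw": 0.7}, {"delta_pos": [0.44, 1, 0], "dr": [0, 0, 0], "jaw": 0.7}, {"delta_pos": [0.44, 1, 0], "dr": [0, 0, 0], "jaw": 0.7}, {"delta_pos": [0.44, 1, 0], "dr": [0, 0, 0], "jaw": 0.7}])

```text
time: 2.45
tcp_pos: [0.405, -0.154, 0.2795]
tcp_rot: [0.998, 0.064, 0.0, 0.0]
wrist_force: [1.4, -0.1, -0.4]
width: 0.0602
grasp_force: 0.0
```

Request:
arm_command(rows=[{"delta_pos": [0.44, 0.93, 0], "dr": [0, 0, 0], "jaw": 0.7}, {"delta_pos": [0.44, 0.93, 0], "dr": [0, 0, 0], "jaw": 0.7}, {"delta_pos": [0.44, 0.93, 0], "dr": [0, 0, 0], "jaw": 0.7}, {"delta_pos": [0.44, 0.93, 0], "dr": [0, 0, 0], "jaw": 0.7}, {"delta_pos": [0.44, 0.93, 0], "dr": [0, 0, 0], "jaw": 0.7}])

```text
time: 3.08
tcp_pos: [0.4933, 0.032, 0.2794]
tcp_rot: [0.998, 0.064, 0.0, 0.0]
wrist_force: [-0.2, -0.4, -0.2]
width: 0.0597
grasp_force: 0.0
```

Request:
arm_command(rows=[{"delta_pos": [0, 0, 0], "dr": [0, 0, 0], "jaw": 0.7}])

```text
time: 3.2
tcp_pos: [0.4933, 0.033, 0.279]
tcp_rot: [0.998, 0.066, -0.0, -0.0]
wrist_force: [0.1, -1.0, -0.1]
width: 0.0598
grasp_force: 0.0
```

Request:
arm_command(rows=[{"delta_pos": [0, 0, -0.6], "dr": [0, 0, 0], "jaw": 0.7}, {"delta_pos": [0, 0, -0.6], "dr": [0, 0, 0], "jaw": 0.7}, {"delta_pos": [0, 0, -0.5], "dr": [0, 0, 0], "jaw": 0.7}, {"delta_pos": [0, 0, -0.4], "dr": [0, 0, 0], "jaw": 0.7}, {"delta_pos": [0, 0, -0.2], "dr": [0, 0, 0], "jaw": 0.7}])

```text
time: 3.82
tcp_pos: [0.4922, 0.0306, 0.1864]
tcp_rot: [0.998, 0.064, -0.001, 0.0]
wrist_force: [-0.3, -0.8, -0.3]
width: 0.0597
grasp_force: 0.0
```

Run:
```python
from h import *
ims=[]
for n in("top","side"):
    p=bot.grab_frame(n); c=proj(p,np.array((.494,.031,.19))).round().astype(int); s=32
    ims.append(cv2.resize(p["pixels"][c[1]-s:c[1]+s,c[0]-s:c[0]+s],(400,400),interpolation=cv2.INTER_CUBIC))
    for r in bot.pinpoint(p,"coupling")[:3]: print(n,r["conf"],at_z(p,r["point"],.197).round(4))
cv2.imwrite("pics/z3.png",np.hstack(ims)[...,::-1])
for _ in range(4): s=bot.sense(); print(s["wrist_force"].round(2),s["tcp_pos"].round(4))
```

```text
top 0.72 [ 0.2867 -0.211   0.197 ]
side 0.48 [ 0.2879 -0.1971  0.197 ]
side 0.44 [0.4986 0.0177 0.197 ]
[-0.12 -0.68 -0.7 ] [0.4929 0.0311 0.1879]
[-0.12 -0.68 -0.7 ] [0.4929 0.0311 0.1879]
[-0.12 -0.68 -0.7 ] [0.4929 0.0311 0.1879]
[-0.12 -0.68 -0.7 ] [0.4929 0.0311 0.1879]
```

View pics/z3.png

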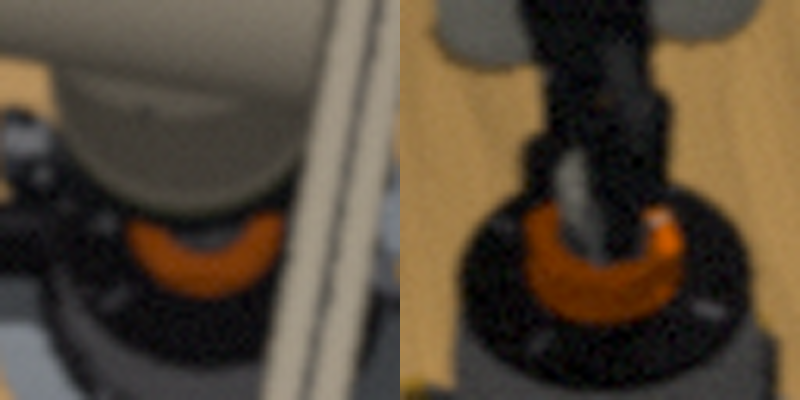

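The gripper straddles the coupling, with one finger on the near side and one on the far side along y. At (570,200) in the right half the white coupling shows between them. I'll start the gentle push towards the handle.

Request:
arm_command(rows=[{"delta_pos": [-0.005, 0.04, 0], "dr": [0, 0, 0], "jaw": 0.7}, {"delta_pos": [-0.005, 0.04, 0], "dr": [0, 0, 0], "jaw": 0.7}, {"delta_pos": [-0.005, 0.04, 0], "dr": [0, 0, 0], "jaw": 0.7}, {"delta_pos": [-0.005, 0.04, 0], "dr": [0, 0, 0], "jaw": 0.7}, {"delta_pos": [-0.005, 0.04, 0], "dr": [0, 0, 0], "jaw": 0.7}])

```text
time: 4.65
tcp_pos: [0.4916, 0.0394, 0.1873]
tcp_rot: [0.998, 0.065, -0.0, -0.0]
wrist_force: [0.9, 0.3, -0.1]
width: 0.0597
grasp_force: 0.0
```

Request:
arm_command(rows=[{"delta_pos": [-0.003, 0.025, 0], "dr": [0, 0, 0], "jaw": 0.7}, {"delta_pos": [0, 0, 0], "dr": [0, 0, 0], "jaw": 0.7}, {"delta_pos": [-0.003, 0.025, 0], "dr": [0, 0, 0], "jaw": 0.7}, {"delta_pos": [0, 0, 0], "dr": [0, 0, 0], "jaw": 0.7}])

```text
time: 5.15
tcp_pos: [0.4913, 0.0413, 0.1873]
tcp_rot: [0.998, 0.064, -0.0, -0.0]
wrist_force: [-0.2, 0.3, 0.3]
width: 0.0599
grasp_force: 0.0
```

Request:
arm_command(rows=[{"delta_pos": [-0.003, 0.025, 0], "dr": [0, 0, 0], "jaw": 0.7}, {"delta_pos": [0, 0, 0], "dr": [0, 0, 0], "jaw": 0.7}])

```text
time: 5.4
tcp_pos: [0.4912, 0.0423, 0.1873]
tcp_rot: [0.998, 0.064, -0.0, -0.0]
wrist_force: [0.1, -0.3, 1.3]
width: 0.0598
grasp_force: 0.0
```

Request:
arm_command(rows=[{"delta_pos": [-0.003, 0.025, 0], "dr": [0, 0, 0], "jaw": 0.7}, {"delta_pos": [0, 0, 0], "dr": [0, 0, 0], "jaw": 0.7}])

```text
time: 5.65
tcp_pos: [0.4911, 0.0433, 0.1873]
tcp_rot: [0.998, 0.064, 0.0, 0.0]
wrist_force: [-0.6, 0.1, -0.6]
width: 0.0596
grasp_force: 0.0
```

Request:
arm_command(rows=[{"delta_pos": [-0.003, 0.025, 0], "dr": [0, 0, 0], "jaw": 0.7}, {"delta_pos": [0, 0, 0], "dr": [0, 0, 0], "jaw": 0.7}])

```text
time: 5.9
tcp_pos: [0.4911, 0.0441, 0.1875]
tcp_rot: [0.998, 0.064, 0.0, 0.0]
wrist_force: [-0.5, -1.9, 1.5]
width: 0.0595
grasp_force: 0.9
```

Request:
arm_command(rows=[{"delta_pos": [-0.002, 0.015, 0], "dr": [0, 0, 0], "jaw": 0.7}, {"delta_pos": [0, 0, 0], "dr": [0, 0, 0], "jaw": 0.7}])

```text
time: 6.15
tcp_pos: [0.491, 0.0446, 0.1875]
tcp_rot: [0.998, 0.064, 0.0, 0.0]
wrist_force: [-0.1, -3.6, 2.8]
width: 0.0596
grasp_force: 1.8
```

Request:
arm_command(rows=[{"delta_pos": [-0.002, 0.015, 0], "dr": [0, 0, 0], "jaw": 0.7}, {"delta_pos": [0, 0, 0], "dr": [0, 0, 0], "jaw": 0.7}])

```text
time: 6.4
tcp_pos: [0.4911, 0.0451, 0.1877]
tcp_rot: [0.998, 0.064, 0.0, 0.0]
wrist_force: [-0.9, -5.1, 5.1]
width: 0.0599
grasp_force: 2.6
```

Request:
arm_command(rows=[{"delta_pos": [0.016, -0.13, 0], "dr": [0, 0, 0], "jaw": 0.7}, {"delta_pos": [0.016, -0.13, 0], "dr": [0, 0, 0], "jaw": 0.7}, {"delta_pos": [0.016, -0.13, 0], "dr": [0, 0, 0], "jaw": 0.7}, {"delta_pos": [0.016, -0.13, 0], "dr": [0, 0, 0], "jaw": 0.7}, {"delta_pos": [0.012, -0.1, 0], "dr": [0, 0, 0], "jaw": 0.7}])

```text
time: 7.02
tcp_pos: [0.4939, 0.0203, 0.1872]
tcp_rot: [0.998, 0.064, -0.0, -0.0]
wrist_force: [-0.4, 1.1, 0.3]
width: 0.0597
grasp_force: 0.0
```

Request:
arm_command(rows=[{"delta_pos": [0.003, -0.025, 0], "dr": [0, 0, 0], "jaw": 0.7}, {"delta_pos": [0, 0, 0], "dr": [0, 0, 0], "jaw": 0.7}])

```text
time: 7.28
tcp_pos: [0.494, 0.0196, 0.1873]
tcp_rot: [0.998, 0.064, 0.0, -0.0]
wrist_force: [-0.1, 0.4, -0.4]
width: 0.0599
grasp_force: 0.0
```

Request:
arm_command(rows=[{"delta_pos": [0.003, -0.025, 0], "dr": [0, 0, 0], "jaw": 0.7}, {"delta_pos": [0, 0, 0], "dr": [0, 0, 0], "jaw": 0.7}])

```text
time: 7.52
tcp_pos: [0.4941, 0.0187, 0.1873]
tcp_rot: [0.998, 0.065, -0.0, -0.0]
wrist_force: [0.3, 0.4, -0.0]
width: 0.0596
grasp_force: 0.0
```

Request:
arm_command(rows=[{"delta_pos": [0.003, -0.025, 0], "dr": [0, 0, 0], "jaw": 0.7}, {"delta_pos": [0, 0, 0], "dr": [0, 0, 0], "jaw": 0.7}])

```text
time: 7.78
tcp_pos: [0.4942, 0.0176, 0.1873]
tcp_rot: [0.998, 0.064, 0.0, 0.0]
wrist_force: [0.7, 0.7, 0.6]
width: 0.0598
grasp_force: 0.0
```

Request:
arm_command(rows=[{"delta_pos": [0.003, -0.025, 0], "dr": [0, 0, 0], "jaw": 0.7}, {"delta_pos": [0, 0, 0], "dr": [0, 0, 0], "jaw": 0.7}])

```text
time: 8.02
tcp_pos: [0.4944, 0.0166, 0.1873]
tcp_rot: [0.998, 0.064, 0.0, 0.0]
wrist_force: [-0.8, -0.1, -0.5]
width: 0.0596
grasp_force: 0.0
```

Request:
arm_command(rows=[{"delta_pos": [0.003, -0.025, 0], "dr": [0, 0, 0], "jaw": 0.7}, {"delta_pos": [0, 0, 0], "dr": [0, 0, 0], "jaw": 0.7}])

```text
time: 8.28
tcp_pos: [0.4945, 0.0156, 0.1874]
tcp_rot: [0.998, 0.064, 0.0, -0.0]
wrist_force: [0.1, 0.1, 1.4]
width: 0.06
grasp_force: 0.4
```

Request:
arm_command(rows=[{"delta_pos": [0.003, -0.025, 0], "dr": [0, 0, 0], "jaw": 0.7}, {"delta_pos": [0, 0, 0], "dr": [0, 0, 0], "jaw": 0.7}])

```text
time: 8.52
tcp_pos: [0.4946, 0.0149, 0.1875]
tcp_rot: [0.998, 0.065, 0.0, -0.0]
wrist_force: [-0.3, 3.2, 2.5]
width: 0.0596
grasp_force: 1.5
```

Request:
arm_command(rows=[{"delta_pos": [0.002, -0.015, 0], "dr": [0, 0, 0], "jaw": 0.7}, {"delta_pos": [0, 0, 0], "dr": [0, 0, 0], "jaw": 0.7}])

```text
time: 8.78
tcp_pos: [0.4947, 0.0144, 0.1875]
tcp_rot: [0.998, 0.065, 0.0, -0.0]
wrist_force: [-1.9, 4.9, 3.8]
width: 0.0595
grasp_force: 2.6
```

Run:
```python
from h import *
ims=[]
for n in("top","side"):
    p=bot.grab_frame(n); c=proj(p,np.array((.494,.031,.19))).round().astype(int); s=24
    ims.append(cv2.resize(p["pixels"][c[1]-s:c[1]+s,c[0]-s:c[0]+s],(400,400),interpolation=cv2.INTER_CUBIC))
cv2.imwrite("pics/z4.png",np.hstack(ims)[...,::-1])
s=bot.sense(); print(s["wrist_force"].round(2),s["tcp_pos"].round(4),s["torque"].round(3))
```

```text
[-1.66  4.57  4.89] [0.4947 0.0143 0.1875] [0.92  0.312 0.064]
```

View pics/z4.png

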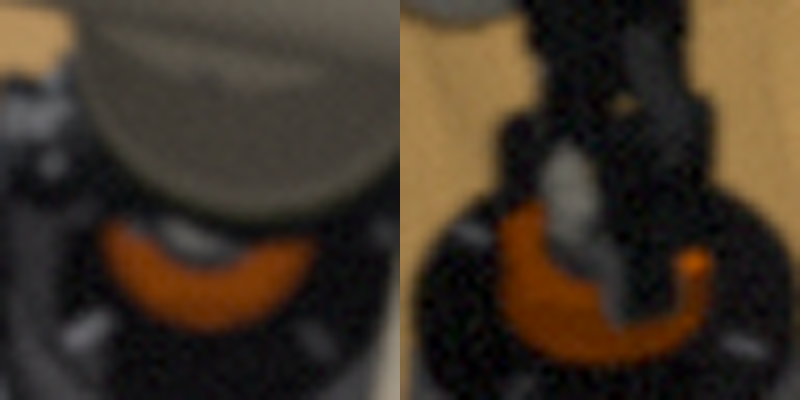

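Both stops show a linear rise of about 3 N/mm, with zero force at y≈0.0435 and y≈0.0158. The pad gap allows 25.7 mm, so the free play is small, about 1 to 2 mm each way. The last picture shows the coupling between the fingers, with its lower edge at (600,270). I'll centre the gripper, turn it to the ring's flats while still straddling the coupling, and open the jaw.

Request:
arm_command(rows=[{"delta_pos": [-0.03, 0.385, 0], "dr": [0, 0, 0], "jaw": 0.7}, {"delta_pos": [0, 0, 0], "dr": [0, 0, 0.985], "jaw": 1}, {"delta_pos": [0, 0, 0], "dr": [0, 0, 0.985], "jaw": 1}, {"delta_pos": [0, 0, 0], "dr": [0, 0, 0.985], "jaw": 1}, {"delta_pos": [0, 0, 0], "dr": [0, 0, 0.985], "jaw": 1}])

```text
time: 9.5
tcp_pos: [0.4932, 0.0297, 0.1868]
tcp_rot: [0.963, 0.269, -0.0, 0.0]
wrist_force: [-0.3, -1.2, 0.0]
width: 0.0857
grasp_force: 0.0
```

Request:
arm_command(rows=[{"delta_pos": [0, 0, 0], "dr": [0, 0, 0.985], "jaw": 1}, {"delta_pos": [0, 0, 0], "dr": [0, 0, 0.985], "jaw": 1}, {"delta_pos": [0, 0, 0], "dr": [0, 0, 0.985], "jaw": 1}, {"delta_pos": [0, 0, 0], "dr": [0, 0, 0.985], "jaw": 1}, {"delta_pos": [0, 0, 0], "dr": [0, 0, 0.985], "jaw": 1}])

```text
time: 10.12
tcp_pos: [0.4932, 0.0297, 0.1868]
tcp_rot: [0.863, 0.506, -0.0, 0.0]
wrist_force: [-1.1, 0.3, 0.2]
width: 0.0859
grasp_force: 0.0
```

Request:
arm_command(rows=[{"delta_pos": [0, 0, 0], "dr": [0, 0, 0.985], "jaw": 1}, {"delta_pos": [0, 0, 0], "dr": [0, 0, 0.985], "jaw": 1}, {"delta_pos": [0, 0, 0], "dr": [0, 0, 0.985], "jaw": 1}, {"delta_pos": [0, 0, 0], "dr": [0, 0, 0.985], "jaw": 1}, {"delta_pos": [0, 0, 0], "dr": [0, 0, 0.985], "jaw": 1}])

```text
time: 10.75
tcp_pos: [0.4932, 0.0297, 0.1868]
tcp_rot: [0.705, 0.709, -0.0, 0.0]
wrist_force: [-0.4, 0.6, -0.1]
width: 0.0852
grasp_force: 0.0
```

Request:
arm_command(rows=[{"delta_pos": [0, 0, 0], "dr": [0, 0, 0.985], "jaw": 1}, {"delta_pos": [0, 0, 0], "dr": [0, 0, 0], "jaw": 1}])

```text
time: 11.0
tcp_pos: [0.4932, 0.0297, 0.1869]
tcp_rot: [0.669, 0.743, -0.0, 0.0]
wrist_force: [0.4, 0.1, -0.3]
width: 0.0853
grasp_force: 0.0
```

Request:
arm_command(rows=[{"delta_pos": [0, 0, -0.3], "dr": [0, 0, 0], "jaw": 1}, {"delta_pos": [0, 0, -0.25], "dr": [0, 0, 0], "jaw": 1}, {"delta_pos": [0, 0, -0.15], "dr": [0, 0, 0], "jaw": 1}, {"delta_pos": [0, 0, 0], "dr": [0, 0, 0], "jaw": 0.7}, {"delta_pos": [0, 0, 0], "dr": [0, 0, 0], "jaw": 0.68}])

```text
time: 11.62
tcp_pos: [0.4937, 0.0294, 0.1595]
tcp_rot: [0.669, 0.743, 0.0, 0.0]
wrist_force: [0.5, 1.2, -0.6]
width: 0.058
grasp_force: 0.2
```

Request:
arm_command(rows=[{"delta_pos": [0, 0, 0], "dr": [0, 0, 0], "jaw": 0.5}, {"delta_pos": [0, 0, 0], "dr": [0, 0, 0], "jaw": 0.5}, {"delta_pos": [0, 0, 0], "dr": [0, 0, 0], "jaw": 0.5}, {"delta_pos": [0, 0, 0], "dr": [0, 0, 0], "jaw": 0.5}])

```text
time: 12.12
tcp_pos: [0.4955, 0.0296, 0.1609]
tcp_rot: [0.669, 0.743, 0.002, 0.002]
wrist_force: [6.7, 1.9, 0.3]
width: 0.0523
grasp_force: 64.4
```

```bash
python3 -c "
from h import *
s=bot.sense();print(s['wrist_force'].round(2),s['torque'].round(3),s['tcp_pos'].round(4),s['width'],s['grasp_force'])"
```

```text
[6.7  1.85 0.29] [ 0.139 -0.921 -0.16 ] [0.4955 0.0296 0.1609] 0.05231671855185707 64.3793249130249
```

Request:
arm_command(rows=[{"delta_pos": [0.04, 0, 0], "dr": [0, 0, -0.3], "jaw": 0.5}, {"delta_pos": [0, 0, 0], "dr": [0, 0, -0.5], "jaw": 0.5}, {"delta_pos": [0, 0, 0], "dr": [0, 0, -0.5], "jaw": 0.5}, {"delta_pos": [0, 0, 0], "dr": [0, 0, -0.3], "jaw": 0.5}])

```text
time: 12.62
tcp_pos: [0.4956, 0.0296, 0.1609]
tcp_rot: [0.729, 0.684, 0.001, 0.0]
wrist_force: [-2.5, 1.7, 8.0]
width: 0.052
grasp_force: 65.2
```

```bash
python3 -c "
from h import *
s=bot.sense();print(s['wrist_force'].round(2),s['torque'].round(3),s['tcp_rot'].round(4),s['width'],s['grasp_force'])"
```

```text
[-2.51  1.71  7.98] [0.171 0.596 0.055] [7.294e-01 6.841e-01 6.000e-04 4.000e-04] 0.05202104948183154 65.15326023101807
```

Request:
arm_command(rows=[{"delta_pos": [0, 0, 0], "dr": [0, 0, -0.5], "jaw": 0.5}, {"delta_pos": [0, 0, 0], "dr": [0, 0, -0.5], "jaw": 0.5}])

```text
time: 12.88
tcp_pos: [0.4955, 0.0296, 0.1608]
tcp_rot: [0.764, 0.645, 0.001, 0.0]
wrist_force: [-2.7, 1.9, 8.0]
width: 0.0524
grasp_force: 65.1
```

```bash
python3 -c "
from h import *
s=bot.sense();print(s['wrist_force'].round(2),s['torque'].round(3),s['tcp_rot'].round(4),s['width'],s['grasp_force'])"
```

```text
[-2.69  1.89  7.97] [0.193 0.615 0.172] [7.643e-01 6.449e-01 5.000e-04 3.000e-04] 0.05244216435806874 65.14683723449707
```

Request:
arm_command(rows=[{"delta_pos": [0, 0, 0], "dr": [0, 0, -0.5], "jaw": 0.5}, {"delta_pos": [0, 0, 0], "dr": [0, 0, -0.5], "jaw": 0.5}])

```text
time: 13.12
tcp_pos: [0.4955, 0.0296, 0.1609]
tcp_rot: [0.797, 0.604, 0.001, 0.0]
wrist_force: [-2.7, 0.4, 9.1]
width: 0.0522
grasp_force: 65.2
```

```bash
python3 -c "
from h import *
s=bot.sense();print(s['wrist_force'].round(2),s['torque'].round(3),s['tcp_rot'].round(4),s['width'],s['grasp_force'])"
```

```text
[-2.75  0.41  9.05] [0.237 0.642 0.195] [7.97e-01 6.04e-01 5.00e-04 3.00e-04] 0.05218440557648533 65.195871591568
```

Request:
arm_command(rows=[{"delta_pos": [0, 0, 0], "dr": [0, 0, -0.5], "jaw": 0.5}, {"delta_pos": [0, 0, 0], "dr": [0, 0, -0.45], "jaw": 0.5}, {"delta_pos": [0, 0, 0], "dr": [0, 0, 0], "jaw": 0.5}])

```text
time: 13.5
tcp_pos: [0.4955, 0.0296, 0.1609]
tcp_rot: [0.826, 0.564, 0.001, 0.0]
wrist_force: [-3.7, 1.5, 7.8]
width: 0.0525
grasp_force: 65.3
```

```bash
python3 -c "
from h import *
s=bot.sense();print(s['wrist_force'].round(2),s['torque'].round(3),s['tcp_rot'].round(4),s['width'],s['grasp_force'])"
```

```text
[-3.68  1.45  7.84] [ 0.23   0.698 -0.146] [8.258e-01 5.640e-01 6.000e-04 2.000e-04] 0.05253473952864501 65.33228158950806
```

Request:
arm_command(rows=[{"delta_pos": [0, 0, 0], "dr": [0, 0, 0], "jaw": 1}, {"delta_pos": [0, 0, 0], "dr": [0, 0, 0], "jaw": 1}, {"delta_pos": [0, 0, 0], "dr": [0, 0, 0], "jaw": 1}, {"delta_pos": [-0.02, 0, 0.35], "dr": [0, 0, 0], "jaw": 1}, {"delta_pos": [0, 0, 0.35], "dr": [0, 0, 0], "jaw": 1}])

```text
time: 14.12
tcp_pos: [0.4944, 0.0294, 0.1885]
tcp_rot: [0.825, 0.565, 0.0, 0.0]
wrist_force: [0.3, 0.6, -0.4]
width: 0.0854
grasp_force: 0.0
```

Request:
arm_command(rows=[{"delta_pos": [0, 0, 0], "dr": [0, 0, -1], "jaw": 0.8}, {"delta_pos": [0, 0, 0], "dr": [0, 0, -1], "jaw": 0.7}, {"delta_pos": [0, 0, 0], "dr": [0, 0, -1], "jaw": 0.7}, {"delta_pos": [0, 0, 0], "dr": [0, 0, -1], "jaw": 0.7}, {"delta_pos": [0, 0, 0], "dr": [0, 0, -1], "jaw": 0.7}])

```text
time: 14.75
tcp_pos: [0.4948, 0.0294, 0.1888]
tcp_rot: [0.944, 0.33, 0.001, 0.0]
wrist_force: [0.6, 0.8, -0.3]
width: 0.0599
grasp_force: 0.0
```

Request:
arm_command(rows=[{"delta_pos": [0, 0, 0], "dr": [0, 0, -1], "jaw": 0.7}, {"delta_pos": [0, 0, 0], "dr": [0, 0, -1], "jaw": 0.7}, {"delta_pos": [0, 0, 0], "dr": [0, 0, -1], "jaw": 0.7}, {"delta_pos": [0, 0, 0], "dr": [0, 0, -1], "jaw": 0.7}, {"delta_pos": [0, 0, 0], "dr": [0, 0, -1], "jaw": 0.7}])

```text
time: 15.38
tcp_pos: [0.4948, 0.0294, 0.1888]
tcp_rot: [0.997, 0.075, 0.001, 0.0]
wrist_force: [-0.5, 0.1, 0.1]
width: 0.0597
grasp_force: 0.0
```

Request:
arm_command(rows=[{"delta_pos": [0, 0, 0], "dr": [0, 0, -0.2], "jaw": 0.7}, {"delta_pos": [0, 0, 0], "dr": [0, 0, 0], "jaw": 0.7}])

```text
time: 15.62
tcp_pos: [0.4946, 0.0294, 0.188]
tcp_rot: [0.998, 0.067, 0.0, 0.0]
wrist_force: [-0.3, -0.2, 0.0]
width: 0.0599
grasp_force: 0.0
```

Request:
arm_command(rows=[{"delta_pos": [-0.01, 0.08, 0], "dr": [0, 0, 0], "jaw": 0.7}, {"delta_pos": [-0.01, 0.08, 0], "dr": [0, 0, 0], "jaw": 0.7}, {"delta_pos": [-0.01, 0.08, 0], "dr": [0, 0, 0], "jaw": 0.7}, {"delta_pos": [-0.005, 0.05, 0], "dr": [0, 0, 0], "jaw": 0.7}, {"delta_pos": [0, 0, 0], "dr": [0, 0, 0], "jaw": 0.7}])

```text
time: 16.25
tcp_pos: [0.4928, 0.0412, 0.1872]
tcp_rot: [0.998, 0.066, -0.0, -0.0]
wrist_force: [0.1, 0.2, 0.8]
width: 0.0598
grasp_force: 0.0
```

Request:
arm_command(rows=[{"delta_pos": [-0.003, 0.025, 0], "dr": [0, 0, 0], "jaw": 0.7}, {"delta_pos": [0, 0, 0], "dr": [0, 0, 0], "jaw": 0.7}])

```text
time: 16.5
tcp_pos: [0.4927, 0.042, 0.1873]
tcp_rot: [0.998, 0.066, -0.0, -0.0]
wrist_force: [-0.3, 0.5, 0.0]
width: 0.0594
grasp_force: 0.0
```

Request:
arm_command(rows=[{"delta_pos": [-0.002, 0.015, 0], "dr": [0, 0, 0], "jaw": 0.7}, {"delta_pos": [0, 0, 0], "dr": [0, 0, 0], "jaw": 0.7}])

```text
time: 16.75
tcp_pos: [0.4927, 0.0426, 0.1873]
tcp_rot: [0.998, 0.066, 0.0, 0.0]
wrist_force: [0.1, 0.3, 0.6]
width: 0.06
grasp_force: 0.0
```

Request:
arm_command(rows=[{"delta_pos": [-0.002, 0.015, 0], "dr": [0, 0, 0], "jaw": 0.7}, {"delta_pos": [0, 0, 0], "dr": [0, 0, 0], "jaw": 0.7}])

```text
time: 17.0
tcp_pos: [0.4926, 0.043, 0.1874]
tcp_rot: [0.998, 0.066, 0.0, 0.0]
wrist_force: [-0.0, -1.8, 1.3]
width: 0.0594
grasp_force: 0.8
```

Request:
arm_command(rows=[{"delta_pos": [-0.002, 0.015, 0], "dr": [0, 0, 0], "jaw": 0.7}, {"delta_pos": [0, 0, 0], "dr": [0, 0, 0], "jaw": 0.7}])

```text
time: 17.25
tcp_pos: [0.4926, 0.0435, 0.1875]
tcp_rot: [0.998, 0.066, 0.0, 0.0]
wrist_force: [-0.4, -3.9, 2.8]
width: 0.0601
grasp_force: 2.0
```

Request:
arm_command(rows=[{"delta_pos": [-0.002, 0.015, 0], "dr": [0, 0, 0], "jaw": 0.7}, {"delta_pos": [0, 0, 0], "dr": [0, 0, 0], "jaw": 0.7}])

```text
time: 17.5
tcp_pos: [0.4926, 0.0439, 0.1876]
tcp_rot: [0.998, 0.066, 0.0, 0.001]
wrist_force: [-0.5, -5.6, 3.3]
width: 0.0598
grasp_force: 2.7
```

Request:
arm_command(rows=[{"delta_pos": [0.016, -0.13, 0], "dr": [0, 0, 0], "jaw": 0.7}, {"delta_pos": [0.016, -0.13, 0], "dr": [0, 0, 0], "jaw": 0.7}, {"delta_pos": [0.016, -0.13, 0], "dr": [0, 0, 0], "jaw": 0.7}, {"delta_pos": [0.016, -0.13, 0], "dr": [0, 0, 0], "jaw": 0.7}, {"delta_pos": [0.012, -0.1, 0], "dr": [0, 0, 0], "jaw": 0.7}])

```text
time: 18.12
tcp_pos: [0.4955, 0.0193, 0.1873]
tcp_rot: [0.998, 0.066, -0.0, -0.0]
wrist_force: [-0.1, 0.6, 0.7]
width: 0.0596
grasp_force: 0.0
```

Request:
arm_command(rows=[{"delta_pos": [0.003, -0.025, 0], "dr": [0, 0, 0], "jaw": 0.7}, {"delta_pos": [0.002, -0.015, 0], "dr": [0, 0, 0], "jaw": 0.7}, {"delta_pos": [0, 0, 0], "dr": [0, 0, 0], "jaw": 0.7}])

```text
time: 18.5
tcp_pos: [0.4956, 0.0181, 0.1873]
tcp_rot: [0.998, 0.066, -0.0, -0.0]
wrist_force: [0.0, -1.1, 0.6]
width: 0.0595
grasp_force: 0.0
```

Request:
arm_command(rows=[{"delta_pos": [0.002, -0.015, 0], "dr": [0, 0, 0], "jaw": 0.7}, {"delta_pos": [0, 0, 0], "dr": [0, 0, 0], "jaw": 0.7}])

```text
time: 18.75
tcp_pos: [0.4957, 0.0175, 0.1873]
tcp_rot: [0.998, 0.066, -0.0, 0.0]
wrist_force: [0.1, -0.3, -0.1]
width: 0.0597
grasp_force: 0.0
```

Request:
arm_command(rows=[{"delta_pos": [0.002, -0.015, 0], "dr": [0, 0, 0], "jaw": 0.7}, {"delta_pos": [0, 0, 0], "dr": [0, 0, 0], "jaw": 0.7}])

```text
time: 19.0
tcp_pos: [0.4958, 0.0169, 0.1873]
tcp_rot: [0.998, 0.066, 0.0, -0.0]
wrist_force: [-0.1, 1.0, 0.9]
width: 0.0601
grasp_force: 0.3
```

Request:
arm_command(rows=[{"delta_pos": [0.002, -0.015, 0], "dr": [0, 0, 0], "jaw": 0.7}, {"delta_pos": [0, 0, 0], "dr": [0, 0, 0], "jaw": 0.7}])

```text
time: 19.25
tcp_pos: [0.4959, 0.0165, 0.1874]
tcp_rot: [0.998, 0.066, 0.0, -0.0]
wrist_force: [-1.5, 2.3, 1.8]
width: 0.0603
grasp_force: 1.5
```

Request:
arm_command(rows=[{"delta_pos": [0.002, -0.015, 0], "dr": [0, 0, 0], "jaw": 0.7}, {"delta_pos": [0, 0, 0], "dr": [0, 0, 0], "jaw": 0.7}])

```text
time: 19.5
tcp_pos: [0.496, 0.0161, 0.1875]
tcp_rot: [0.998, 0.066, 0.0, -0.0]
wrist_force: [-2.5, 4.1, 2.6]
width: 0.0596
grasp_force: 2.4
```

Request:
arm_command(rows=[{"delta_pos": [0.002, -0.015, 0], "dr": [0, 0, 0], "jaw": 0.7}, {"delta_pos": [0, 0, 0], "dr": [0, 0, 0], "jaw": 0.7}, {"delta_pos": [0, 0, 0], "dr": [0, 0, 0], "jaw": 0.7}])

```text
time: 19.88
tcp_pos: [0.496, 0.0158, 0.1876]
tcp_rot: [0.998, 0.066, 0.0, -0.001]
wrist_force: [-2.9, 5.6, 4.1]
width: 0.06
grasp_force: 3.1
```

Request:
arm_command(rows=[{"delta_pos": [-0.02, 0.2, 0], "dr": [0, 0, 0], "jaw": 0.7}, {"delta_pos": [-0.02, 0.16, 0], "dr": [0, 0, 0], "jaw": 0.7}, {"delta_pos": [0, 0, 0.5], "dr": [0, 0, 0], "jaw": 0.7}, {"delta_pos": [0, 0, 1], "dr": [0, 0, 0], "jaw": 0.7}, {"delta_pos": [0, 0, 1], "dr": [0, 0, 0], "jaw": 0.7}])

```text
time: 20.5
tcp_pos: [0.4941, 0.0296, 0.2879]
tcp_rot: [0.998, 0.066, -0.0, 0.0]
wrist_force: [0.8, 0.1, -0.5]
width: 0.0597
grasp_force: 0.0
```

Request:
arm_command(rows=[{"delta_pos": [-0.5, -1, 0], "dr": [0, 0, 0], "jaw": 0.7}, {"delta_pos": [-0.5, -1, 0], "dr": [0, 0, 0], "jaw": 0.7}, {"delta_pos": [-0.5, -1, 0], "dr": [0, 0, 0], "jaw": 0.7}, {"delta_pos": [-0.5, -1, 0], "dr": [0, 0, 0], "jaw": 0.7}, {"delta_pos": [-0.5, -1, 0], "dr": [0, 0, 0], "jaw": 0.7}])

```text
time: 21.12
tcp_pos: [0.3937, -0.1716, 0.2872]
tcp_rot: [0.998, 0.066, 0.0, 0.0]
wrist_force: [1.4, -0.0, -0.1]
width: 0.0598
grasp_force: 0.0
```

Request:
arm_command(rows=[{"delta_pos": [-0.4, -1, 0], "dr": [0, 0, 0], "jaw": 0.7}, {"delta_pos": [-0.4, -1, 0], "dr": [0, 0, 0], "jaw": 0.7}, {"delta_pos": [-0.4, -1, 0], "dr": [0, 0, 0], "jaw": 0.7}, {"delta_pos": [-0.4, -1, 0], "dr": [0, 0, 0], "jaw": 0.7}, {"delta_pos": [-0.4, -1, 0], "dr": [0, 0, 0], "jaw": 0.7}])

```text
time: 21.75
tcp_pos: [0.3138, -0.3718, 0.2872]
tcp_rot: [0.998, 0.066, -0.0, 0.0]
wrist_force: [0.0, 1.0, 0.8]
width: 0.0598
grasp_force: 0.0
```

Run:
```python
from h import *
ims=[]
for n,X in(("top",(.495,.030,.17)),("side",(.495,.030,.17))):
    p=bot.grab_frame(n); c=proj(p,np.array(X)).round().astype(int); s=20
    a=cv2.resize(p["pixels"][c[1]-s:c[1]+s,c[0]-s:c[0]+s],(400,400),interpolation=cv2.INTER_CUBIC)
    for d in range(0,360,30):
        q=proj(p,np.array([.495+.045*np.cos(np.radians(d)),.030+.045*np.sin(np.radians(d)),.176])); q=((q-(c-s)+.5)*10).astype(int)
        cv2.putText(a,str(d),tuple(int(i) for i in q),0,.4,(255,255,0),1)
    ims.append(a)
cv2.imwrite("pics/z5.png",np.hstack(ims)[...,::-1])
```

```text
(no output)
```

View pics/z5.png

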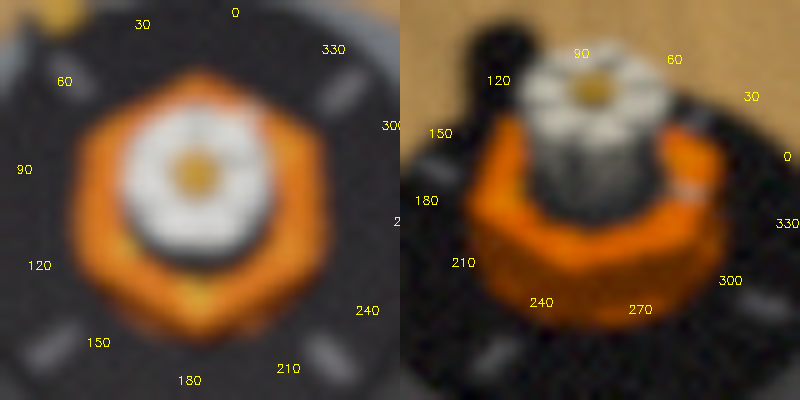

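The last picture shows the hexagon with a corner at (200,72) and the mark at (690,190) in the right half. The ring has turned about 27° clockwise, from about 6° to -21°. The coupling is upright and the arm is clear.

```bash
python3 -c "
from cell import bot
print(bot.sign_off())"
```

```text
the job is handed in; nothing more can be done
None
```

The job is handed in, with no verdict returned: I rocked the coupling gently to both stops (about 1.2 mm play each way), turned the ring clockwise about 0.48 rad, and then firm pushes of about 5.6 N towards and away from the handle found no free play left.

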